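# Photograph the end grain of laminated billets

### The job

Take the end-grain picture of the billets: lay every wooden billet from the blue felt mat squarely across both rails of the two-rail stand, centred between the rails, and turn the black focus knob until its white pointer line is in line with the red tab on the ring around it (leave the tab where it is). With all the billets lying so and the knob on the tab, and never while it is off the tab, press the blue shutter button fully down and let go. Then wind the focus knob back anticlockwise to its stop and lay all the billets back flat on the mat, side by side, without disturbing the white jar, the glass dish or the stone.

Things in the scene. Friction and masses are not known exactly. Their poses are not given: they have to be found in the camera images.
- rack: two-rail steel stand, fixed, pose varies; origin on the bench under its middle. Two level rails along its x: 420 mm long, 12 mm square, centre lines at y = -48 and +48 mm, tops 70 mm above the bench. At the ends (x = -216 and 216 mm) legs rise 15 mm above the rails. A billet well across both has its own x along the stand's y and its origin at y = 0, z = 88 mm; four fit 100 mm apart
- mat: blue felt mat, fixed, pose varies, 360 mm along its own x, 260 mm along its y, 4 mm thick; origin on the bench under its middle. The billets start on it, lying roughly along its y, and go back on it; four fit side by side 90 mm apart along its x. A billet lying on it has its origin 22 mm above the bench
- stand: camera stand, fixed, its pose varies: grey box 360 x 140 mm, 40 mm high, origin on the bench under its middle. On its top along its own x: blue shutter button at x = -135 mm, focus knob at x = -20 mm, black camera at x = +130 mm (about 140 mm high, facing own +y, on a carriage that slides a little along y, driven by the knob)
- focus (a joint): focus knob angle, 0 to 3.2 rad. 0 = its anticlockwise stop, where the white pointer line points along the stand's own -x; grows clockwise as seen from above. Light friction (0.05 N m), stays where it is left. It is in line with the red tab when its value equals that of joint index; within 0.1 rad counts
- index (a joint): angle of the red tab on the aluminium ring round the knob, same zero and sense as the knob (0 = tab towards the stand's own -x, grows clockwise from above). Differs from start to start (1.5 to 2.7 rad); the ring is very stiff and is to be left alone
- focus_grip (a point): point to grip on the focus knob, on its vertical axis, 76 mm above the bench. The knob is a disc of 68 mm diameter (its top 54 mm above the bench) with an upright grip bar on it, 56 mm long, 14 mm wide, its top 90 mm above the bench. The bar lies along this point's x; the white pointer line is on its -x half
- index_tab (a point): top of the red tab, 49 mm from the knob's axis, 48 mm above the bench. Its x axis lies along the line from tab to knob axis
- shutter (a joint): travel of the shutter button: 0 = up, 0.006 m = fully down; springs back; fully down takes about 4 N; it has been pressed when past 0.0045
- shutter_top (a point): centre of the top of the blue shutter button, 30 mm diameter, in a black housing on the camera stand; press it straight down
- billet_a: laminated wooden billet, pale wood with dark layers, 190 mm long, faceted dumb-bell shape: two square end lobes 36 x 36 mm and 70 mm long, and between them a square waist 28 x 28 mm, 50 mm long, which is the place to grip it. Origin at its very middle (18 mm above what it lies on); own x along its length. About 0.15 to 0.27 kg. May be absent (None)
- billet_b: laminated wooden billet, mid-brown wood with pale layers, 190 mm long, faceted dumb-bell shape: two square end lobes 36 x 36 mm and 70 mm long, and between them a square waist 28 x 28 mm, 50 mm long, which is the place to grip it. Origin at its very middle (18 mm above what it lies on); own x along its length. About 0.15 to 0.27 kg. May be absent (None)
- billet_c: laminated wooden billet, dark wood with pale layers, 190 mm long, faceted dumb-bell shape: two square end lobes 36 x 36 mm and 70 mm long, and between them a square waist 28 x 28 mm, 50 mm long, which is the place to grip it. Origin at its very middle (18 mm above what it lies on); own x along its length. About 0.15 to 0.27 kg. May be absent (None)
- billet_d: laminated wooden billet, plywood with brown layers, 190 mm long, faceted dumb-bell shape: two square end lobes 36 x 36 mm and 70 mm long, and between them a square waist 28 x 28 mm, 50 mm long, which is the place to grip it. Origin at its very middle (18 mm above what it lies on); own x along its length. About 0.15 to 0.27 kg. May be absent (None)
- glue: squat white plastic jar with a yellow lid, 68 mm diameter, 55 mm high; a bystander. Origin under its middle
- dish: green glass dish, 80 mm diameter, 45 mm high; a bystander. Origin under its middle
- stone: reddish stone, 84 mm wide, 50 mm high; a bystander. Origin under its middle
Not all that is in view belongs to the job. What is shaped like the billet_a but pink is not meant.

How it is judged:
By the outcome, as a careful person would: the job done as asked, in the order asked, and still so for the second after the job is handed in, with the robot touching nothing.
Of billet_a, billet_b, billet_c, billet_d only 2 to 4 are there at a start; the rules pass over those that are not, and their reading is None.
At some moment in a run one of billet_a, billet_b, billet_c, billet_d may be knocked a few centimetres aside while the robot is not near it.
Once in a run the grip may slacken for a moment while it holds something.
It also fails if it takes over 210 s, if anything falls off the work surface, if the arm or the gripper's body presses on something with over 40 N, if the wrist force passes 120 N, or if a joint passes its speed limit or range.

### The arm

A 6-joint arm with a two-finger parallel gripper is mounted at the origin on the work surface. World frame = base frame: x ahead of the robot, y to its left, z up, the work surface at z = 0. Lengths are in mm, angles in rad, forces in N, time in s.
With the tool pointing down it reaches from about 325 to 875 mm from the base axis. Payload 4.4 kg.
Tool frame: the origin (TCP) lies on the centre line of the jaws, within the pads' length; the fingertips stand ahead of it and the grasp point (between the pads) lies 6 mm ahead of it (ctrl.tcp_to_tips is the z of the fingertips in the tool frame, in mm); z points along the fingers, y is the direction in which the jaws open and shut (so a half turn about z gives the same grasp; the last joint's range is limited). The gripper opens to 85 mm and grips with 20 to 120 N. Pads are 22 mm wide; open, the fingers measure 114 mm over their backs; the gripper's body (76 mm by 85 mm) begins 54 mm behind the grasp point. The pads swing forward as they close: fully open they stand 13 mm farther back than shut.
Start: joints at [-1.375, 0.207, 1.542, -0, 1.393, -0.15], TCP at [195.425, -540.774, 256.282] pointing down, gripper open.
Joint ranges: [-2.73, 2.73], [-0.86, 2.22], [0.23, 2.46], [-1.11, 4.25], [0.08, 2.63], [-2.82, 2.82]. Speed limits (rad/s): [2.79, 2.79, 3.14, 3.14, 3.14, 3.14].

### API

Orientations are given as a 3x3 rotation matrix whose columns are the frame's x, y, z axes.
In Python, from plant import ctrl, sensors, optics gives the robot as it stands. Calls block until the motion is done:
- ctrl.move_ptp(position, orientation): joint-space move of the TCP to a pose.
- ctrl.move_l(position, rot=None, vel=150, threshold=None): straight line of the TCP; rot=None keeps the orientation; vel is the mean speed in mm/s. With threshold (N) it stops when the force on the tool has changed by that much, and returns True; else False.
- ctrl.set_joints(angles): joint-space move.
- ctrl.gripper_to(opening, force=None): finger opening in mm; force is the grip in N (None keeps the last); returns when the fingers have stopped.
- ctrl.hold(seconds).
- ctrl.solve_ik(position, orientation): joint angles nearest the present ones, or None.
- sensors.read_state(): the state.
- optics.grab_frame(name): name is "scene" or "top" or "wrist"; returns (picture, depth): 420x560x3 uint8, red, green, blue; 420x560 float32, mm along the optical axis (not along the pixel's ray), 0 where there is no reading.
- optics.camera_params(name): a dict with "mtx" (3x3 intrinsics, pixels), "R" (3x3) and "t" (3): a world point X has camera coordinates R X + t; the wrist camera has in their place "T_tool_cam" (4x4, takes a point from camera to tool coordinates, whose origin is the TCP and whose axes are the flange's). Camera axes: x right, y down, z forward; pixel columns grow to the right and rows downward; lengths in mm; the calibration is good to about 2 mm. A picture is of the moment at which its call begins: read the wrist's pose just before it. camera_params takes no time and is no camera call.
A pose or a line that the arm cannot do raises ctrl.MotionError and nothing moves.
- ctrl.finish_job(): hands the job in, once; it reports no verdict.
The state is a dict: "t": time; "q": joint angles; "qvel": joint speeds; "tau": joint torques, N m; "eef_pos": TCP position; "eef_rot": TCP orientation; "force": force on the tool from outside, world axes, zero at the start; "wrist_torque": the same for the moment, N m; "grip_width": finger opening in mm.
Only numpy, scipy, OpenCV 4.12 (cv2) and the standard library are available. Lean on these libraries where they do the work, as an engineer would, in place of code of your own. Each camera call takes 0.05 s, during which the arm holds its last target.

## Working session

There is one attempt and no reset: what is moved stays moved. The work goes in short steps, each a Python script; the robot and the scene stay as the last script left them, time stands still between calls to the robot, and variables do not carry over. Pictures are saved under pics/ and viewed, and the job is handed in when it is done.

```bash
ls; mkdir -p pics
python3 - <<'E'
from plant import ctrl,sensors,optics
import cv2
for n in("scene","top","wrist"):
    p,d=optics.grab_frame(n); cv2.imwrite(f"pics/0{n}.png",p[:,:,::-1]); print(n,{k:v.round(3).tolist() for k,v in optics.camera_params(n).items()},d.min(),d.max())
print(ctrl.tcp_to_tips,sensors.read_state()['t'])
E
```

```text
pics
scene {'mtx': [[533.189, 0.0, 278.004], [0.0, 533.189, 209.133], [0.0, 0.0, 1.0]], 'R': [[0.863, 0.506, 0.011], [0.338, -0.56, -0.756], [-0.376, 0.656, -0.654]], 't': [-550.275, -110.378, 1504.874]} 0.0 3636.5945
top {'mtx': [[485.436, 0.0, 276.172], [0.0, 485.436, 212.071], [0.0, 0.0, 1.0]], 'R': [[0.006, -1.0, -0.015], [-0.989, -0.004, -0.145], [0.145, 0.016, -0.989]], 't': [55.189, 604.882, 1407.966]} 0.0 2438.8328
wrist {'mtx': [[293.557, 0.0, 279.256], [0.0, 293.557, 206.78], [0.0, 0.0, 1.0]], 'T_tool_cam': [[0.0, -0.961, -0.277, 68.967], [1.0, 0.0, 0.0, 0.271], [-0.0, -0.277, 0.961, -117.319], [0.0, 0.0, 0.0, 1.0]]} 0.0 1363.7195
25.0 0.15
```

View pics/0top.png

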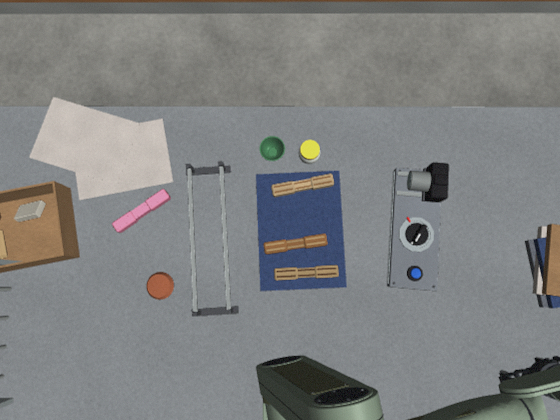

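View pics/0scene.png

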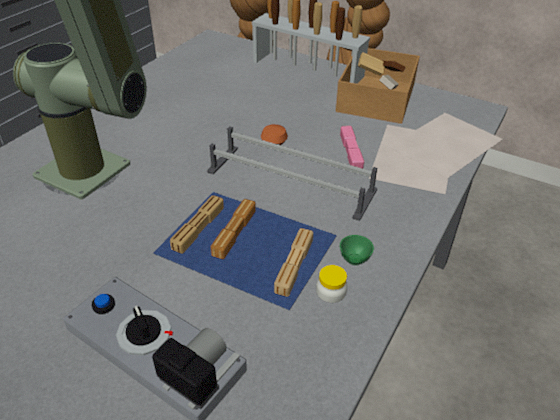

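View pics/0wrist.png

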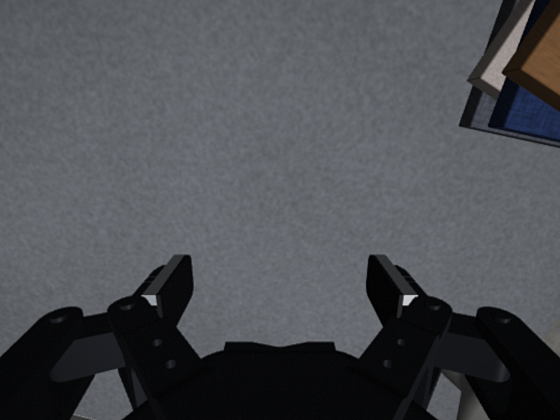

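The top view shows three billets on the mat (centres about (303,185), (296,244) and (306,273)). The rack is at (210,240), the stand at (415,228), the knob at (417,234), the red tab at (408,219) and the shutter button at (416,273). The pink decoy is at (141,211).

```bash
cat > h.py <<'E'
from plant import ctrl,sensors,optics
import numpy as np, cv2
def frame(n):
    s=sensors.read_state() if n=="wrist" else None
    p,d=optics.grab_frame(n); c=optics.camera_params(n); K=c['mtx']
    if n=="wrist":
        T=np.eye(4);T[:3,:3]=s['eef_rot'];T[:3,3]=s['eef_pos'];T=T@c['T_tool_cam'];R=T[:3,:3];o=T[:3,3]
    else: R=c['R'].T;o=-R@c['t']
    return dict(p=p,d=d,K=K,R=R,o=o)   # R cam->world
def dirs(f,uv):
    uv=np.asarray(uv,float).reshape(-1,2)
    return np.c_[(uv-f['K'][:2,2])/f['K'][0,0],np.ones(len(uv))]@f['R'].T
def onplane(f,uv,z):
    D=dirs(f,uv); return f['o']+D*((z-f['o'][2])/D[:,2])[:,None]
def cloud(f):
    h,w=f['d'].shape; u,v=np.meshgrid(np.arange(w),np.arange(h))
    P=f['o']+dirs(f,np.c_[u.ravel(),v.ravel()])*f['d'].reshape(-1,1)
    P[f['d'].ravel()==0]=np.nan
    return P.reshape(h,w,3)
def proj(f,X):
    c=(np.asarray(X)-f['o'])@f['R']; return c[...,:2]/c[...,2:]*f['K'][0,0]+f['K'][:2,2]
def blobs(m,amin):
    n,l,s,c=cv2.connectedComponentsWithStats(m.astype(np.uint8))
    return [(l==i) for i in range(1,n) if s[i,4]>=amin]
def rect(xy):
    (c,(w,h),a)=cv2.minAreaRect(np.float32(xy)); a=np.radians(a)
    if w<h: w,h,a=h,w,a+np.pi/2
    a=(a+np.pi/2)%np.pi-np.pi/2
    return np.array(c),w,h,a
def hsv(f): return cv2.cvtColor(f['p'],cv2.COLOR_RGB2HSV)
def save(f,n,k=1): cv2.imwrite(f"pics/{n}.png",cv2.resize(f['p'],None,fx=k,fy=k)[:,:,::-1])
def down(yaw):
    # tool z down; tool x axis at yaw in world => y = z x x
    c,s=np.cos(yaw),np.sin(yaw); return np.array([[c,s,0],[s,-c,0],[0,0,-1.]])
E
python3 - <<'E'
from h import *
f=frame("top");P=cloud(f);H=hsv(f);z=P[:,:,2]
m=(H[:,:,0]>105)&(H[:,:,0]<125)&(H[:,:,1]>120)
for b in blobs(m,100):
    xy=onplane(f,np.argwhere(b)[:,::-1],4)[:,:2]; print('blue',b.sum(),rect(xy),np.nanmedian(z[b]))
wood=(H[:,:,0]<22)&(H[:,:,1]>60)&(H[:,:,2]>60)
for b in blobs(wood,60):
    uv=np.argwhere(b)[:,::-1]
    Q=P[b];Q=Q[(Q[:,2]>28)&(Q[:,2]<60)]
    if len(Q)<20: continue
    print('wood',uv.mean(0).round(),b.sum(),np.median(f['p'][b],0),'n',len(Q),rect(Q[:,:2]),np.nanmedian(Q[:,2]))
rk=(P[:,:,1]>50)&(P[:,:,1]<450)&(z>58)&(z<95)&(P[:,:,0]<900)
for b in blobs(rk,30):
    Q=P[b]; print('rk',b.sum(),rect(Q[:,:2]),np.percentile(Q[:,2],[5,50,95]))
st=(P[:,:,1]<-200)&(P[:,:,1]>-450)&(z>32)&(z<46)&(P[:,:,0]>350)&(P[:,:,0]<950)
for b in blobs(st,200):
    Q=P[b]; print('st',b.sum(),rect(Q[:,:2]),np.percentile(Q[:,2],[5,50,95]))
for nm,pt in dict(dish=(272,148),glue=(310,150),stone=(160,286),knob=(417,234),btn=(416,273),pink=(141,211),tab=(408,219)).items(): print(nm,P[pt[1],pt[0]].round())
E
```

```text
blue 120 (array([411.62271118, -85.07298279]), 114.49891662597656, 47.2686882019043, np.float64(-1.1535374070758935)) 4.348207378187794
wood [302. 185.] 693 [169. 143. 108.] n 679 (array([690.24481201, -20.77298737]), 187.65487670898438, 37.25077438354492, np.float64(-1.3779083294409058)) 38.96370795986695
wood [ 37. 227.] 5415 [150. 118.  85.] n 588 (array([554.04260254, 786.98809814]), 222.85308837890625, 220.10943603515625, np.float64(-1.3744830049363594)) 43.95116411334243
wood [295. 243.] 713 [146. 106.  70.] n 687 (array([511.40103149,   0.90077972]), 188.23936462402344, 35.301944732666016, np.float64(-1.4174591844610247)) 39.33558859489358
wood [306. 272.] 708 [147.  124.5  92. ] n 693 (array([426.34786987, -30.84518433]), 188.91627502441406, 34.35142135620117, np.float64(-1.5111803755619015)) 39.46039845494852
wood [160. 285.] 591 [161.  96.  68.] n 525 (array([385.4675293 , 402.50299072]), 75.97633361816406, 73.5583267211914, np.float64(0.4903013390680653)) 43.950502032850636
rk 690 (array([527.47717285, 207.85102844]), 441.19635009765625, 13.81136703491211, np.float64(0.07366890302836837)) [64.12199402 70.38783737 81.98343845]
rk 726 (array([521.39318848, 303.64077759]), 443.0351867675781, 14.40783977508545, np.float64(0.07429695131481462)) [63.74013206 70.13488061 82.10195021]
st 3700 (array([ 560.00469971, -357.16827393]), 360.6881408691406, 144.99195861816406, np.float64(-0.07637559847989195)) [35.23938622 40.5899907  45.00980633]
dish [812.  73.   9.]
glue [791. -43.  62.]
stone [384. 397.  49.]
knob [ 536. -347.   89.]
btn [ 426. -345.   69.]
pink [608. 469.  30.]
tab [ 585. -334.   43.]
```

```bash
cat >> h.py <<'E'
RK=(np.array([524.4,255.7]),0.074)
def up(f,zlo,zhi,amin=60,region=None):
    """elongated things whose top lies between zlo..zhi"""
    P=cloud(f); z=P[:,:,2]; H=hsv(f)
    m=(z>zlo)&(z<zhi)&(H[:,:,1]>45)&((H[:,:,0]<30))
    if region is not None: m&=(P[:,:,0]>region[0])&(P[:,:,0]<region[1])&(P[:,:,1]>region[2])&(P[:,:,1]<region[3])
    out=[]
    m=cv2.morphologyEx(m.astype(np.uint8),cv2.MORPH_CLOSE,np.ones((3,3)))
    for b in blobs(m,amin):
        Q=P[b&(z>zlo)&(z<zhi)]; c,w,h,a=rect(Q[:,:2])
        out.append((c,w,h,a,np.median(Q[:,2]),np.median(f['p'][b],0)))
    return out
MATREG=(350,770,-180,140); RKREG=(290,760,130,380)
def show(L):
    for c,w,h,a,z,col in L: print('  c',c.round(1),'size %.0f x %.0f'%(w,h),'ang %.3f'%a,'z %.1f'%z,col)
def goto(xy,z,yaw,lin=False,vel=150,thr=None):
    """yaw mod pi, nearest config"""
    q=np.array(sensors.read_state()['q']); best=None
    for k in(-1,0,1):
        R=down(yaw+k*np.pi); s=ctrl.solve_ik(np.array([*xy,z]),R)
        if s is None: continue
        c=np.abs(np.array(s)-q).max()+ (0.5*max(0,abs(s[5])-2.3))
        if best is None or c<best[0]: best=(c,R)
    if lin: return ctrl.move_l(np.array([*xy,z]),best[1],vel,thr)
    ctrl.move_ptp(np.array([*xy,z]),best[1])
def T(): return round(sensors.read_state()['t'],2)
E
python3 - <<'E'
from h import *
f=frame("top")
H=hsv(f);P=cloud(f)
m=(H[:,:,0]>105)&(H[:,:,0]<125)&(H[:,:,1]>100)&(P[:,:,2]<12)&(P[:,:,1]>-180)&(P[:,:,1]<150)&(P[:,:,0]>300)&(P[:,:,0]<800)
print(m.sum(),rect(P[m][:,:2]))
show(up(f,28,60,region=MATREG)); print(T())
goto((511.4,0.9),230,-1.41); print(T(),sensors.read_state()['eef_pos'],sensors.read_state()['q'])
f=frame("wrist");save(f,"w1");show(up(f,28,60,region=MATREG))
E
```

```text
7058 (array([558.0680542 , -13.66067505]), 356.7200622558594, 256.7442321777344, np.float64(0.05079500826448857))
  c [690.3 -20.5] size 188 x 37 ang -1.373 z 39.1 [168. 142. 108.]
  c [510.9   1.5] size 190 x 35 ang -1.419 z 39.0 [147. 106.  70.]
  c [426.1 -30.5] size 189 x 35 ang -1.511 z 39.3 [147. 124.  93.]
0.25
2.49 [5.11566077e+02 6.15650343e-02 2.30065680e+02] [-1.69011053e-01  9.53188637e-02  1.72502446e+00 -3.19267119e-04
  1.32098439e+00 -3.28439920e-01]
  c [511.6   3.1] size 188 x 35 ang -1.423 z 39.0 [158. 103.  60.]
  c [426.8 -29.4] size 188 x 36 ang -1.510 z 38.9 [178. 146. 100.]
  c [689.4 -15.7] size 182 x 35 ang -1.372 z 38.5 [192. 161. 120.]
  c [768.3 -40.6] size 27 x 5 ang 1.564 z 48.3 [101.   82.5  24. ]
```

View pics/w1.png

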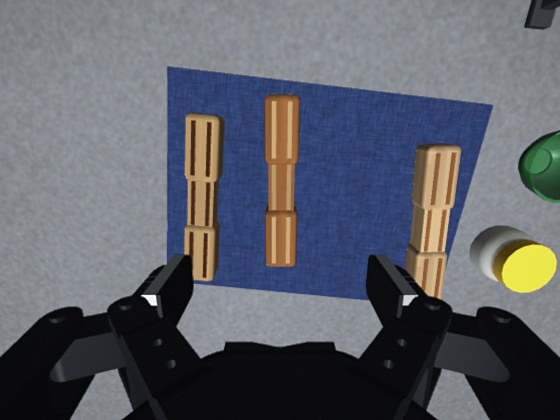

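The wrist view agrees with the top view to within about 2 mm. I'll pick up the middle billet (pixel (282,180)) and lay it in the rack's middle slot.

```bash
cat >> h.py <<'E'
def near(L,c,d=60):
    L=[b for b in L if 150<b[1]<205 and np.hypot(*(b[0]-c))<d]
    return min(L,key=lambda b:np.hypot(*(b[0]-c))) if L else None
def pick(c,ang,zg,op=60):
    """zg: TCP z at grasp"""
    ctrl.gripper_to(op,40)
    goto(c,zg+70,ang); goto(c,zg,ang,True,120)
    ctrl.gripper_to(0,60); w=sensors.read_state()['grip_width']
    goto(c,zg+110 if zg<60 else zg+60,ang,True,150)
    s=sensors.read_state(); print('pick width',round(w,1),round(s['grip_width'],1),'F',s['force'].round(1),T()); return s['grip_width']
def slot(x): 
    c,a=RK; return c+x*np.array([np.cos(a),np.sin(a)])
def place(c,ang,zr,op=56,hi=60):
    goto(c,zr+hi,ang); 
    s=sensors.read_state(); print('before lower width',round(s['grip_width'],1))
    hit=goto(c,zr,ang,True,80,8)
    print('place hit',hit,sensors.read_state()['eef_pos'].round(1))
    ctrl.gripper_to(op); goto(sensors.read_state()['eef_pos'][:2],zr+90,ang,True,150); print('T',T())
E
python3 - <<'E'
from h import *
w=pick((511.4,2.3),-1.421,33)
if w>20:
    c=slot(0); place(c,RK[1]-np.pi/2,99)
    goto(c,330,RK[1]-np.pi/2,True,200)
    f=frame("wrist");save(f,"w2");show(up(f,92,120,region=RKREG));print(T())
    P=cloud(f); z=P[:,:,2]
    rk=(P[:,:,1]>100)&(P[:,:,1]<400)&(z>62)&(z<78)&(P[:,:,0]>330)&(P[:,:,0]<715)
    for b in blobs(rk,80): print('rk',rect(P[b][:,:2]),np.median(P[b][:,2]))
E
```

```text
pick width 27.2 26.5 F [ 0.4 -0.5 -2.4] 5.5
before lower width 27.1
place hit True [522.9 255.  100.1]
T 8.33
  c [521.6 255.7] size 187 x 36 ang -1.496 z 104.9 [137.  89.  51.]
9.24
rk (array([413.56985474, 297.06292725]), 168.18618774414062, 11.149441719055176, np.float64(0.07436918955938299)) 69.68045820500106
rk (array([626.68792725, 312.96948242]), 177.13818359375, 11.193516731262207, np.float64(0.07497986904209508)) 69.47228818589895
rk (array([417.2315979 , 201.22918701]), 174.9268798828125, 12.756802558898926, np.float64(0.07615140192799918)) 69.60792873395638
rk (array([629.87530518, 217.45928955]), 170.97120666503906, 13.18498420715332, np.float64(0.07629489637648401)) 69.43466329461157
```

View pics/w2.png

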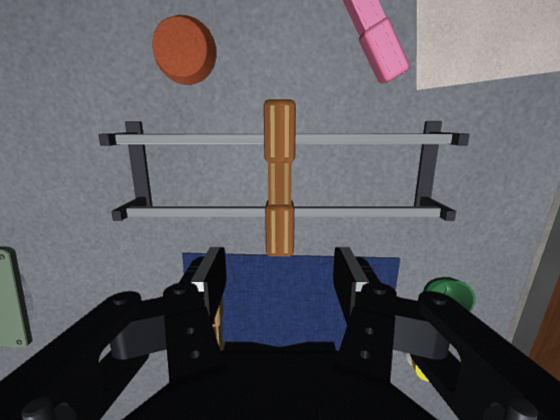

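The billet at (280,178) lies square across both rails, about 1 mm off centre. Next are the other two.

```bash
sed -i 's/255.7\]),0.074/257.0]),0.0755/' h.py
python3 - <<'E'
from h import *
for c0,sx in(((426.4,-30),-100),((690,-19),100)):
    goto(c0,230,-1.45)
    f=frame("wrist");L=up(f,28,60,region=MATREG);show(L)
    b=near(L,c0,90)
    assert b
    w=pick(b[0],b[3],33)
    assert w>20
    c=slot(sx); place(c,RK[1]-np.pi/2,99)
c=slot(0)
goto(c,330,RK[1]-np.pi/2)
f=frame("wrist");save(f,"w3");show(up(f,92,120,region=RKREG));print(T())
P=cloud(f); z=P[:,:,2]
rk=(P[:,:,1]>100)&(P[:,:,1]<400)&(z>62)&(z<78)&(P[:,:,0]>330)&(P[:,:,0]<715)
for b in blobs(rk,80): print('rk',rect(P[b][:,:2]))
E
```

```text
c [426.5 -29.6] size 188 x 36 ang -1.509 z 38.9 [189. 156. 107.]
  c [689.9 -19.1] size 189 x 36 ang -1.377 z 38.2 [188. 156. 117.]
pick width 27.3 27.0 F [ 0.7  0.5 -2.6] 13.3
before lower width 27.6
place hit True [423.4 248.5 100. ]
T 16.23
  c [691.1 -19.2] size 188 x 35 ang -1.375 z 38.9 [204. 173. 131.]
  c [768.2 -41. ] size 25 x 3 ang 1.563 z 50.0 [128.  111.5  37. ]
pick width 26.8 27.2 F [-1.3 -0.1 -2.8] 20.5
before lower width 27.0
place hit True [622.6 263.9 100.4]
T 23.45
  c [621.4 264.7] size 187 x 37 ang -1.495 z 104.7 [175. 146. 109.]
  c [422.5 248.9] size 186 x 37 ang -1.499 z 104.9 [156. 127.  86.]
  c [521.4 255.7] size 188 x 36 ang -1.495 z 105.0 [139.  90.  52.]
24.22
rk (array([467.08813477, 301.07839966]), 62.74882888793945, 13.619624137878418, np.float64(0.03289846379002048))
rk (array([360.24386597, 292.9704895 ]), 60.29126739501953, 11.173500061035156, np.float64(0.07522000294863607))
rk (array([569.34313965, 308.88803101]), 62.83371353149414, 12.421091079711914, np.float64(0.09862033391980818))
rk (array([680.58294678, 317.32623291]), 69.59904479980469, 11.153595924377441, np.float64(0.07577708631441027))
rk (array([473.19537354, 209.42166138]), 63.9245491027832, 21.885446548461914, np.float64(0.1411153634592801))
rk (array([363.65777588, 197.7179718 ]), 67.63139343261719, 11.503280639648438, np.float64(0.07240048933543397))
rk (array([576.81689453, 213.42196655]), 63.31858444213867, 13.240833282470703, np.float64(0.05063429481508064))
rk (array([683.91424561, 221.41320801]), 62.290771484375, 12.58980941772461, np.float64(0.07417678449300324))
```

View pics/w3.png

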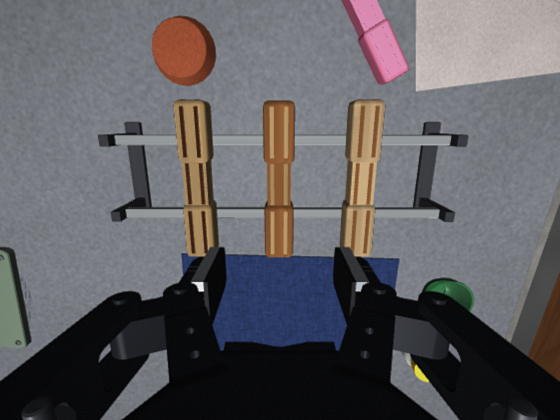

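All three billets lie squarely on the rails. Next is the focus knob.

```bash
python3 - <<'E'
from h import *
c=(540,-355.6)
goto(c,260,0); print(sensors.read_state()['q'].round(2),T())
f=frame("wrist");save(f,"k1")
fo=f; H=hsv(f);P=cloud(f)
red=((H[:,:,0]<8)|(H[:,:,0]>172))&(H[:,:,1]>150)&(H[:,:,2]>70)
for b in blobs(red,15):
    uv=np.argwhere(b)[:,::-1]; print('red',uv.mean(0),b.sum(),onplane(f,uv,48).mean(0).round(1),np.nanmedian(P[b],0).round(1))
blue=(H[:,:,0]>100)&(H[:,:,0]<125)&(H[:,:,1]>150)
for b in blobs(blue,50):
    Q=P[b]; print('blue',np.argwhere(b)[:,::-1].mean(0),b.sum(),np.nanmean(Q,0).round(1),rect(Q[:,:2]))
bar=(P[:,:,2]>82)&(P[:,:,2]<96)&(np.hypot(P[:,:,0]-540,P[:,:,1]+355)<60)
for b in blobs(bar,30): print('bar',b.sum(),rect(P[b][:,:2]),np.nanmedian(P[b][:,2]))
E
cat > crop.py <<'E'
import sys,cv2
i=cv2.imread(sys.argv[1]);a,b,c,d=map(int,sys.argv[3:7]);cv2.imwrite(sys.argv[2],cv2.resize(i[b:d,a:c],None,fx=4,fy=4,interpolation=2))
E
```

```text
[-0.71  0.35  1.35  0.    1.44  0.85] 26.43
red [259.70422535 145.56338028] 71 [ 585.  -333.8   48. ] [ 585.6 -334.    47.5]
blue [83.01219512 20.87804878] 82 [ 718.5 -134.9    3.2] (array([ 714.92498779, -133.97879028]), 45.813846588134766, 6.052566051483154, np.float64(0.044084703683654025))
blue [271.82026769 278.44933078] 523 [ 427.9 -346.7   60. ] (array([ 423.48815918, -346.77420044]), 36.472564697265625, 29.95090675354004, np.float64(-0.015589212914941974))
blue [ 79.47169811 286.11320755] 53 [382.9 -68.8   3.7] (array([382.37838745, -66.13536072]), 58.79015350341797, 3.593261241912842, np.float64(-1.476484871005539))
blue [ 25.03508772 288.33333333] 57 [379.2   9.9   3.7] (array([379.3352356 ,   9.32493401]), 56.97380828857422, 4.260291576385498, np.float64(-1.492822323995874))
bar 760 (array([ 540.98492432, -355.94830322]), 56.032737731933594, 14.185134887695312, np.float64(-0.555193253769481)) 89.38927458631358
```

View pics/k1.png

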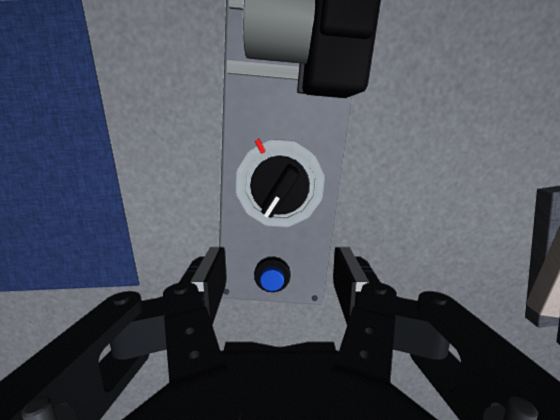

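The pointer's white end is at (267,215) and the red tab at (260,146). The pointer's world direction is 2.587 rad and the tab's is 0.463, so the knob needs a clockwise turn of about 2.12 rad, which the wrist can do in one go.

```bash
cat >> h.py <<'E'
KN=np.array([541.,-356.])
def look_knob():
    f=frame("wrist");H=hsv(f);P=cloud(f)
    red=((H[:,:,0]<8)|(H[:,:,0]>172))&(H[:,:,1]>150)&(H[:,:,2]>70)
    near=np.hypot(P[:,:,0]-KN[0],P[:,:,1]-KN[1])
    rb=[b for b in blobs(red&(near<65),10)]
    tab=onplane(f,np.argwhere(max(rb,key=np.sum))[:,::-1],48).mean(0)[:2] if rb else None
    c,w,h,a=rect(P[(P[:,:,2]>82)&(P[:,:,2]<96)&(near<60)][:,:2])
    wh=(P[:,:,2]>80)&(P[:,:,2]<96)&(near<45)&(H[:,:,2]>130)&(H[:,:,1]<60)
    wc=np.nanmean(P[wh][:,:2],0) if wh.sum()>5 else c*np.nan
    u=np.array([np.cos(a),np.sin(a)])
    pa=a if (wc-c)@u>0 else a+np.pi
    tabs=np.arctan2(*(tab-c)[::-1]) if tab is not None else np.nan
    print('bar',c.round(1),'%.0fx%.0f'%(w,h),'pointer %.3f'%((pa+1)%(2*np.pi)-1),'(white n %d)'%wh.sum(),'tab %.3f'%tabs,'r',None if tab is None else np.hypot(*(tab-c)).round(1))
    return f,c,pa,tabs
def turn(dyaw,step=0.5):
    n=int(np.ceil(abs(dyaw)/step)); q=np.array(sensors.read_state()['q'])
    for i in range(1,n+1):
        g=q.copy(); g[5]-=dyaw*i/n; ctrl.set_joints(g)
        s=sensors.read_state(); 
    print('turned',T(),s['force'].round(1),s['wrist_torque'].round(2),'w',round(s['grip_width'],1))
E
python3 - <<'E'
from h import *
f,c,pa,tab=look_knob()
ctrl.gripper_to(45)
ctrl.move_ptp(np.array([*KN,140]),down(pa%(2*np.pi)))
print(sensors.read_state()['q'].round(2))
print(ctrl.move_l(np.array([*KN,84]),None,80,10))
ctrl.gripper_to(0,40); print(sensors.read_state()['grip_width'],sensors.read_state()['force'].round(1))
turn(tab-pa%(2*np.pi))
ctrl.hold(0.2)
ctrl.gripper_to(45)
s=sensors.read_state(); ctrl.move_l(np.array([*KN,140]),None,120)
ctrl.move_ptp(np.array([*KN,260]),down(0.463))
f,c,pa,tab=look_knob(); save(f,'k2'); print(T())
E
python3 crop.py pics/k2.png pics/k2c.png 200 90 400 230
```

```text
bar [ 541.  -355.9] 56x14 pointer 2.583 (white n 99) tab 0.466 r 49.3
[-0.72  0.46  1.45  0.    1.22 -1.73]
False
13.374750227047604 [3.4 4.3 4.2]
turned 32.64 [-4.6  2.3  4.5] [ 0.4   0.98 -0.04] w 13.5
bar [ 541.5 -355.1] 55x13 pointer 0.468 (white n 98) tab 0.454 r 48.1
34.46
```

View pics/k2c.png

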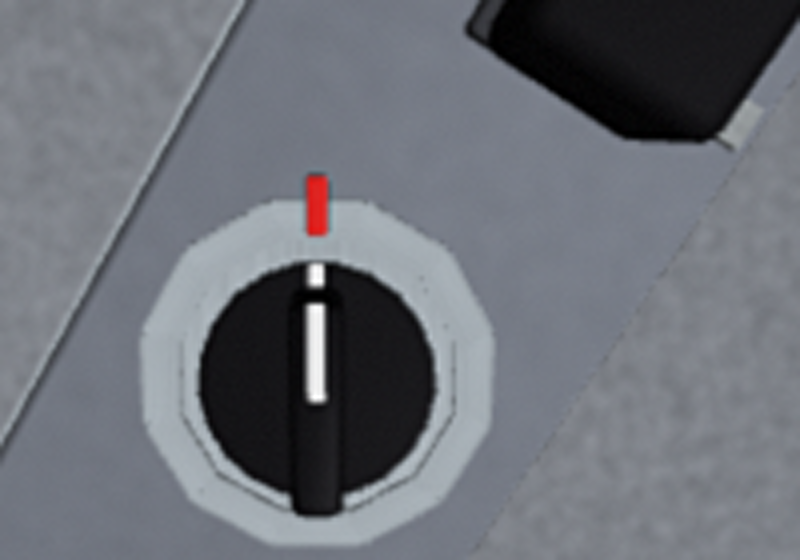

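The pointer is in line with the tab (difference 0.014 rad; both vertical at x≈316 in the crop). I'll check the billets and the button height, then press.

Run:
```python
from h import *
f=frame("top"); save(f,"t2"); show(up(f,92,120,region=RKREG))
B=np.array([426.3,-347.2])
ctrl.gripper_to(0,40)
goto(B,170,0.0)
f=frame("wrist");H=hsv(f);P=cloud(f);save(f,"b1")
blue=(H[:,:,0]>100)&(H[:,:,0]<125)&(H[:,:,1]>150)&(np.hypot(P[:,:,0]-B[0],P[:,:,1]-B[1])<40)
Q=P[blue];print(len(Q),np.percentile(Q[:,2],[5,50,95]),rect(Q[Q[:,2]>np.percentile(Q[:,2],50)][:,:2]))
print(T())
```

```text
c [620.3 261.5] size 189 x 37 ang -1.496 z 105.0 [175. 148. 112.]
  c [520.9 253.2] size 188 x 35 ang -1.495 z 105.1 [151. 109.  72.]
  c [421.9 246.5] size 188 x 35 ang -1.496 z 105.1 [153. 131.  95.]
1102 [52.39309837 61.45452859 62.70767995] (array([ 429.2835083 , -348.93847656]), 66.7203598022461, 32.49763488769531, np.float64(1.5357950663782578))
35.69
```

View pics/b1.png

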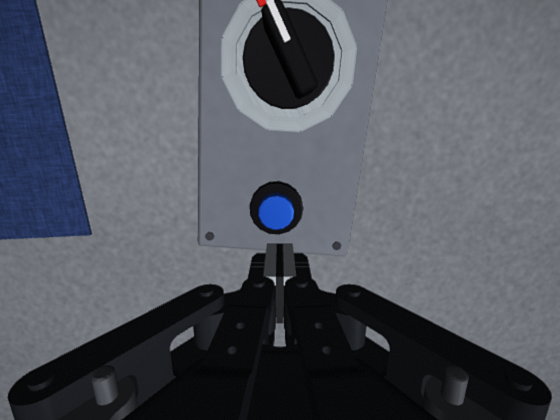

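View pics/t2.png

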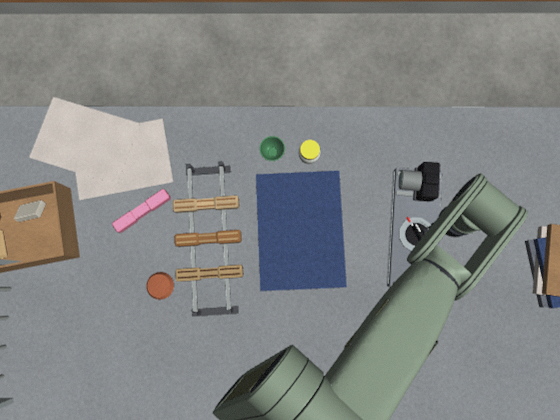

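The top view shows all three billets still in place. The button top is at z≈62.7, so I'll press it.

Run:
```python
from h import *
B=np.array([426.3,-347.2])
ctrl.move_l(np.array([*B,92]),None,100)
hit=ctrl.move_l(np.array([*B,77]),None,15,9)
s=sensors.read_state();print(hit,s['eef_pos'].round(2),s['force'].round(1))
ctrl.hold(0.2); s=sensors.read_state();print(s['eef_pos'].round(2),s['force'].round(1))
f=frame("wrist");save(f,"b2")
ctrl.move_l(np.array([*B,170]),None,100)
f=frame("wrist");save(f,"b3"); f=frame("top"); show(up(f,92,120,region=RKREG)); print(T())
```

```text
True [ 426.47 -347.43   81.05] [-0.3  0.8  5.4]
[ 426.49 -347.42   81.07] [-1.1 -0.3  5.1]
  c [620.6 261.6] size 189 x 37 ang -1.498 z 105.0 [175. 148. 112.]
  c [520.9 252.8] size 188 x 36 ang -1.498 z 105.2 [151. 109.  72.]
  c [422.  245.9] size 188 x 35 ang -1.496 z 105.5 [154. 131.  96.]
38.78
```

View pics/b2.png

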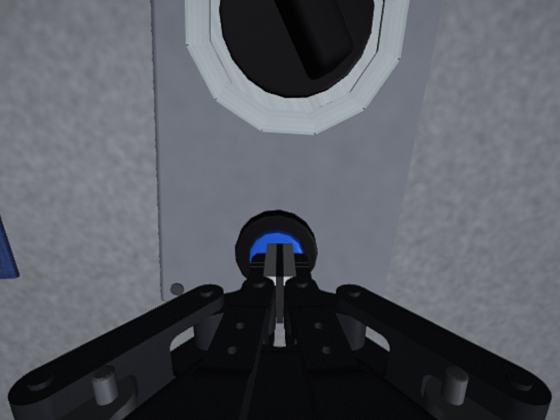

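Run:
```python
from h import *
for i in range(6): ctrl.hold(0.05); print(sensors.read_state()['force'].round(2))
```

```text
[ 0.15 -0.85 -0.06]
[0.35 0.36 0.65]
[0.54 0.17 0.26]
[0.27 0.02 0.19]
[ 0.38 -0.14 -1.26]
[-0.02  0.19 -0.82]
```

In free air the force reads about 0, and it held at 5.2 N with 6.6 mm of travel, so the press went to the bottom. Now I'll wind the knob back.

Run:
```python
from h import *
ctrl.gripper_to(45)
ctrl.move_ptp(np.array([*KN,260]),down(0.463))
f,c,pa,tab=look_knob()
ctrl.move_ptp(np.array([*KN,140]),down(pa)); print(sensors.read_state()['q'].round(2))
ctrl.move_l(np.array([*KN,84]),None,80,10)
ctrl.gripper_to(0,40); print(sensors.read_state()['grip_width'])
turn(3.065-pa-0.06)
for i in range(7):
    turn(0.03); ctrl.hold(0.05)
    t=np.mean([sensors.read_state()['wrist_torque'][2] for _ in range(3)])
    if abs(t)>0.35: print('stop');break
ctrl.hold(0.2); ctrl.gripper_to(45)
ctrl.move_l(np.array([*KN,140]),None,120)
ctrl.move_ptp(np.array([*KN,260]),down(1.5))
f,c,pa,tab=look_knob(); save(f,'k3'); print(T())
f=frame("top"); show(up(f,92,120,region=RKREG))
```

```text
bar [ 541.2 -355.2] 55x13 pointer 0.468 (white n 98) tab 0.454 r 48.6
[-0.72  0.47  1.45 -0.    1.22  0.39]
13.501758628697972
turned 44.94 [ 8.   0.  -3.3] [ 0.12 -1.07 -0.02] w 13.7
turned 45.19 [ 3.4 -0.5 -1.7] [-0.06 -0.3   0.01] w 13.5
turned 45.49 [ 2.3 -0.5 -1.6] [-0.07 -0.32  0.05] w 13.3
turned 45.79 [ 2.6 -0.5 -0.4] [-0.03 -0.29 -1.08] w 13.4
stop
bar [ 540.7 -355.4] 56x14 pointer 3.058 (white n 107) tab 0.466 r 49.1
48.52
  c [620.7 261.7] size 189 x 37 ang -1.497 z 105.0 [175. 148. 112.]
  c [485.9 249.3] size 190 x 35 ang -1.507 z 105.2 [152. 109.  74.]
  c [422.2 246.1] size 188 x 35 ang -1.498 z 105.1 [154. 131.  96.]
```

View pics/k3.png

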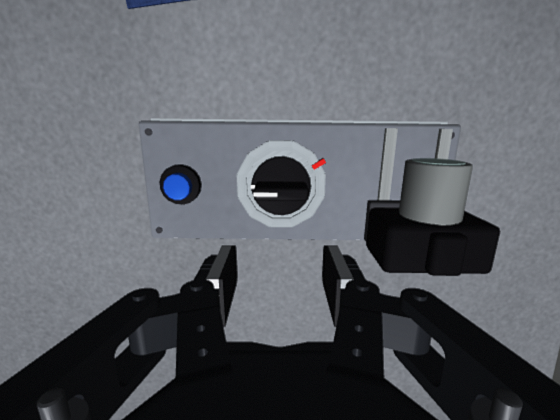

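The knob is at its stop: torque rose to 1.08 N m, the pointer reads 3.058, and the tab hasn't moved. After the shot the middle billet was knocked about 35 mm along the rails, which is harmless now that the photo is taken. I'll return the billets, starting with the one at x≈620.

Run:
```python
from h import *
M=np.array([558.07,-13.66]);ma=0.051
c0s=[(620.7,263),(486,250.5),(422.2,247.5)]
for c0,mx in zip(c0s,(90,0,-90)):
    goto(c0,300,RK[1]-np.pi/2)
    f=frame("wrist");L=up(f,92,120,region=RKREG);show(L)
    b=near(L,c0,60); assert b
    w=pick(b[0],b[3],99,op=46); assert w>20
    c=M+mx*np.array([np.cos(ma),np.sin(ma)])
    place(c,ma-np.pi/2,33,op=50,hi=120)
    s=sensors.read_state()['eef_pos']; ctrl.move_l(np.array([s[0],s[1],230]),None,250)
f=frame("wrist");show(up(f,28,60,region=MATREG))
ctrl.set_joints([-1.375,0.207,1.542,0,1.393,-0.15])
f=frame("top");save(f,"t3");show(up(f,28,60,region=MATREG)); show(up(f,92,120,region=RKREG))
P=cloud(f)
for nm,pt in dict(dish=(272,148),glue=(310,150),stone=(160,286)).items(): print(nm,P[pt[1],pt[0]].round())
print(T())
```

```text
c [621.1 264.6] size 189 x 35 ang -1.495 z 105.0 [179. 150. 112.]
  c [423.6 249. ] size 187 x 36 ang -1.496 z 104.7 [146. 119.  80.]
  c [487.4 251.7] size 188 x 35 ang -1.504 z 104.9 [137.  89.  51.]
pick width 27.1 26.8 F [ 0.1  0.2 -1.4] 53.23
before lower width 26.9
place hit True [647.8  -9.1  34.9]
T 56.78
  c [422.3 248.9] size 187 x 36 ang -1.495 z 104.8 [157. 128.  87.]
  c [486.2 252. ] size 187 x 35 ang -1.502 z 105.0 [138.  90.  52.]
pick width 27.1 26.9 F [-0.1  0.  -2.4] 60.98
before lower width 26.9
place hit True [557.8 -13.6  34.7]
T 64.53
  c [421.9 248.9] size 187 x 35 ang -1.497 z 104.9 [157. 128.  87.]
pick width 27.0 27.0 F [ 0.5  0.9 -2.1] 68.68
before lower width 26.7
place hit True [467.8 -18.2  34.6]
T 72.23
  c [466.5 -19.1] size 187 x 36 ang -1.519 z 39.0 [188.  154.5 106. ]
  c [555.8 -14.3] size 187 x 35 ang -1.520 z 38.7 [161. 105.  61.]
  c [645.7  -9.7] size 187 x 36 ang -1.516 z 38.5 [196. 165. 123.]
  c [767.7 -41.7] size 24 x 4 ang -1.556 z 42.8 [104.  85.  25.]
  c [645.1 -10.6] size 187 x 36 ang -1.527 z 39.1 [168. 141. 108.]
  c [555.7 -16.3] size 187 x 36 ang -1.523 z 39.1 [147. 107.  70.]
  c [466.2 -20.6] size 188 x 35 ang -1.519 z 39.2 [147. 124.  91.]
dish [814.  73.   1.]
glue [792. -43.  58.]
stone [384. 398.  45.]
75.03
```

View pics/t3.png

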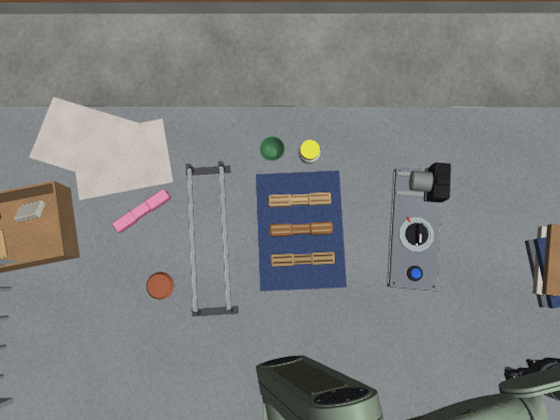

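The three billets lie side by side on the mat at (300,199), (301,229) and (302,259). The knob is at its stop and the jar, dish and stone haven't moved.

Run:
```python
from h import *
ctrl.finish_job()
```

```text
the job is handed in; nothing more can be done
```

The job is done and handed in at about 75 s of robot time.

- **Billets on the rails:** All three billets present were laid squarely across both rails, 100 mm apart. They were about 1–2.5 mm off centre; the wrist and top cameras differ by about 1–2 mm here.
- **Focus knob and shutter:** I turned the knob to within about 0.014 rad of the red tab, then pressed the shutter button once. It held at 5.2 N with about 6.6 mm of travel, so it went fully down. The billets were in place just before and just after the press.
- **Knock during the run:** After the shot, one billet was knocked about 35 mm along the rails. It made no difference to the picture, and I found it again before picking it up.
- **Winding back:** I turned the knob anticlockwise until the torque rose to about 1.1 N m at its stop. The tab had not moved.
- **Last checks:** The top camera showed the three billets flat on the mat, side by side and 90 mm apart. The pictures and depth readings showed the jar, dish and stone where they started. No check failed; I did not see the grip slacken.

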